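# Load a tube into the drill jig and hold it with the ratchet clamp

### The arm

A 7-joint arm with a two-finger parallel gripper is mounted at the origin on the work surface; the furniture and walls round the work are solid. World frame = base frame: x ahead of the robot, y to its left, z up, the work surface at z = 0. Lengths are in m, angles in rad, forces in N, time in s.
With the tool pointing down it reaches from about 0.4 to 0.85 m from the base axis. Payload 6.9 kg.
Tool frame: the origin (TCP) lies midway between the tips of the shut fingers; the grasp point (between the pads) lies behind it (ctrl.pinch_z is the z of the grasp point in the tool frame, in m); z points along the fingers, y is the direction in which the jaws open and shut (so a half turn about z gives the same grasp; the last joint's range is limited). The gripper opens to 85 mm and grips with 20 to 120 N. Pads are 22 mm wide; open, the fingers measure 114 mm over their backs; the gripper's body (76 mm by 85 mm) begins 54 mm behind the grasp point. The pads swing forward as they close: fully open they stand 13 mm farther back than shut.
Start: joints at [1.419, 0.507, -0.238, 1.5, 0.126, 1.149, -0.155], TCP at [0.159, -0.604, 0.231] pointing down, gripper open.
Joint ranges: [-3.08, 3.08], [-0.24, 2.05], [-1.43, 1.35], [0, 2.5], [-1.52, 4.66], [0.17, 1.96], [-2.89, 2.89]. Speed limits (rad/s): [2.39, 2.39, 3.14, 3.14, 3.14, 3.14, 3.14].

### API

Orientations are given as a unit quaternion [w, x, y, z].
In Python, from station import ctrl, get_state, vision, ticket, models gives the robot as it stands. Calls block until the motion is done:
- ctrl.movep(position, orientation): joint-space move of the TCP to a pose.
- ctrl.movel(position, frame=None, max_speed=0.15): straight line of the TCP; frame=None keeps the orientation; max_speed is the mean speed in m/s.
- ctrl.set_joints(angles): joint-space move.
- ctrl.ungrasp() and ctrl.close_gripper(force=None): open the fingers fully, or close them until they stop; force is the grip in N (None keeps the last).
- ctrl.pause(seconds).
- ctrl.ik(position, orientation): joint angles nearest the present ones, or None.
- get_state(): the state.
- vision.grab_frame(name): name is "scene" or "side" or "wrist"; returns (picture, depth): 400x640x3 uint8, blue, green, red; 400x640 float32, m along the optical axis (not along the pixel's ray), 0 where there is no reading.
- vision.camera_info(name): a dict with "mtx" (3x3 intrinsics, pixels), "R" (3x3) and "t" (3): a world point X has camera coordinates R X + t; the wrist camera has in their place "hand_eye" (4x4, takes a point from camera to tool coordinates, whose origin is the TCP and whose axes are the flange's). Camera axes: x right, y down, z forward; pixel columns grow to the right and rows downward; lengths in m; the calibration is good to about 2 mm. A picture is of the moment at which its call begins: read the wrist's pose just before it. camera_info takes no time and is no camera call.
A pose or a line that the arm cannot do raises ctrl.Unreachable and nothing moves.
- ticket.close_job(): hands the job in, once; it reports no verdict.
Trained networks look in the newest picture that a camera, given by its name, has taken for a name from the list of things; names that differ only in an ending like _2 or _b are one class to them, and where a whole thing is asked for, a point or a joint stands for the part that bears it (a point fixed in the world has none). Each returns a list of dicts, best first, with "p" (0 to 1); they miss things now and then, are a little off and sometimes report something else, mostly with a low value. They report only what shows in the picture. A call takes as long as a camera call.
- models.recognise(camera, target): "point" ([column, row] in pixels, amid what is visible of it).
- models.masks_of(camera, target): "mask" (400x640 bool, what is visible of it) and "point" ([column, row] in pixels, amid what is visible of it).
The state is a dict: "time": time; "qpos": joint angles; "qd": joint speeds; "tau": joint torques, N m; "tcp_pos": TCP position; "eef_rot": TCP orientation; "contact_force": force on the tool from outside, world axes, zero at the start; "wrist_torque": the same for the moment, N m; "width": finger opening in m.
Only numpy, scipy, OpenCV 4.12 (cv2) and the standard library are available. Lean on these libraries where they do the work, as an engineer would, in place of code of your own. Each camera call takes 0.05 s, during which the arm holds its last target.

### The job

Slide the thin-walled square tube into the drill jig from its open right end, between the fence and the guide and under the bush bridge, until its end is home against the stop, and let go of it. Then pump the clamp's trigger until the rubber pad has pushed the tube flat against the fence, moving the rod by the trigger only, and finish still holding the trigger squeezed so that the pad presses firmly while the hole is drilled, but use a light grip: hard squeezing dents the tube. Do not disturb the bottle and tools lying about.

Things in the scene. Friction and masses are not known exactly. Their poses are not given: they have to be found in the camera images.
- jig: Drill jig fixed to the bench: plywood board 217 x 154 x 12 mm that carries all its parts. Jig frame: origin on the bench under the board, z up, x the clamping direction (roughly away from the robot), y left along the tube's channel; points below are mm in this frame. Board x -125 to 92, y -52 to 102, top z 12. Clear bench right of it
- mouth (a point): middle of the channel's open right end, on the board: jig (37.5, -50, 12); axes as the jig's. Channel 35 mm wide (x 20 to 55) between an aluminium fence (face at x 55, y -50 to 96, z 12 to 46, last 6 mm bevelled) and an entry guide (x 8 to 20, y -49 to -22, z 12 to 34, last 10 mm bevelled). At its left end the steel end stop, face at y 80, z 12 to 40
- bridge (a point): middle of the underside of the bush bridge over the channel: jig (42, 58, 46); the bridge is 74 x 32 mm, top z 56 with a drill bush to z 62, near leg x 6 to 20, far leg x 60 to 78
- seat (a point): where the centre of the tube's underside lies when the tube is home against the stop and flat against the fence: jig (40, -15, 12) mm; axes as the jig's
- tube: thin-walled square aluminium tube, 30 x 190 x 30 mm, walls 2 mm, open ends, about 0.12 kg, lying on the bench right of the jig. Origin at the centre of its underside, y along its length, z up; both ends are alike. Home in the jig its right end overhangs the board by 58 mm, so it can be held there. Its wall dents if the pad presses over 75 N: 20 to 30 N on the trigger is plenty
- rod (a joint): advance of the clamp's rod along jig x in m, 0 to 0.05; starts 0 to 0.012. Rod at jig y 10, z 27; pad face at jig x = -13 mm + rod, so it meets a tube that lies on the fence at rod = 0.038. Ratchet with teeth 6 mm apart: each full stroke of the trigger moves the rod on by one tooth (the first by up to 9 mm), a pawl stops it going back over 6 mm; friction about 3 N
- trigger (a joint): angle of the trigger in rad: 0 at rest (forward), 0.31 fully squeezed to the handle. Pivot at jig (-60, 10, 80) mm; at z 144 it moves 20 mm to -x. Return spring 3 N (rest) to 5 N there; each newton beyond it gives up to 1.7 N at the pad. It stops short, at 0.28 or less, once pad, tube and fence are tight. Squeeze to 0.3 and let it return fully (0.4 s) in each stroke
- trigger_front (a point): foremost line of the rounded front of the black trigger, 64 mm above its pivot: at rest jig (-45, 10, 143) mm; moves with the trigger. The trigger grip is 22 mm wide (y), 10 mm thick there and 6 mm elsewhere, up to z 160, leaning 0.155 rad forward at rest, as much back when squeezed
- handle (a point): centre of the fixed black upright handle at the height to squeeze: jig (-91.7, 10, 144) mm. Handle 18 mm thick (x), 24 wide (y), up to z 166. From its back to the trigger's front 56 mm at rest, 36 squeezed. Only the trigger moves: evenly closing fingers should be centred 9 mm ahead (+x) of this point; pushing the trigger's front back works too. Grey side plates below, up to z 90
- trigger_grip: the black grip of the trigger, where it is squeezed (origin at the pivot)
- pad: round black rubber pad, 22 mm across, on the front of the rod; origin at the centre of its face, 27 mm above the bench; it moves along the jig's x with the rod
- rod_end: black knob 22 mm across on the rear end of the rod, towards the robot; not to be pushed
- oil_bottle: white squeeze bottle of cutting oil with red nozzle, 52 mm across, 140 mm tall, standing behind the jig; origin under its centre; stays where it is
- marker: white marker with black cap, 139 mm long, lying on the bench left of the jig; origin at its middle; stays where it is
- deburrer: blue deburring tool, 126 mm long, lying on the bench behind the jig's fence; origin at its middle; stays where it is

How it is judged:
By the outcome, as a careful person would: the job done as asked, in the order asked, and still so for the second after the job is handed in, while the arm keeps its last pose, push and grip.
It also fails if it takes over 58 s, if anything falls off the work surface, if the arm or the gripper's body presses on something with over 40 N, if the wrist force passes 120 N, or if a joint passes its speed limit or range.

## Working session

There is one attempt and no reset: what is moved stays moved. The work goes in short steps, each a Python script; the robot and the scene stay as the last script left them, time stands still between calls to the robot, and variables do not carry over. Pictures are saved under pics/ and viewed, and the job is handed in when it is done.

```bash
ls; mkdir -p pics
python3 - <<'E'
from station import ctrl, get_state, vision, ticket, models
import cv2
for n in ("scene","side","wrist"):
    im,d=vision.grab_frame(n); cv2.imwrite(f"pics/{n}0.png",im)
    i=vision.camera_info(n); print(n,{k:(v.round(4).tolist() if hasattr(v,'round') else v) for k,v in i.items()})
s=get_state(); print(s['time'],s['tcp_pos'],s['eef_rot'],s['width'],ctrl.pinch_z)
E
```

```text
pics
scene {'mtx': [[462.4357, 0.0, 325.0828], [0.0, 462.4357, 194.0202], [0.0, 0.0, 1.0]], 'R': [[-0.9116, -0.4105, -0.0226], [-0.1941, 0.4782, -0.8565], [0.3624, -0.7764, -0.5156]], 't': [0.4673, 0.2424, 0.9307]}
side {'mtx': [[433.6274, 0.0, 324.956], [0.0, 433.6274, 200.1143], [0.0, 0.0, 1.0]], 'R': [[0.9786, -0.2057, -0.0035], [-0.1009, -0.4652, -0.8794], [0.1792, 0.861, -0.476]], 't': [-0.5178, 0.1427, 1.0383]}
wrist {'mtx': [[335.3561, 0.0, 313.6791], [0.0, 335.3561, 195.3717], [0.0, 0.0, 1.0]], 'hand_eye': [[-0.0009, -0.9507, -0.3102, 0.0801], [1.0, -0.0005, -0.0011, -0.0007], [0.0009, -0.3102, 0.9507, -0.1435], [0.0, 0.0, 0.0, 1.0]]}
0.15 [ 0.15919857 -0.60399403  0.23064511] [-6.71814443e-04  9.91699912e-01  1.28572238e-01 -1.09411973e-04] 0.08559407387913048 -0.0187
```

View pics/scene0.png

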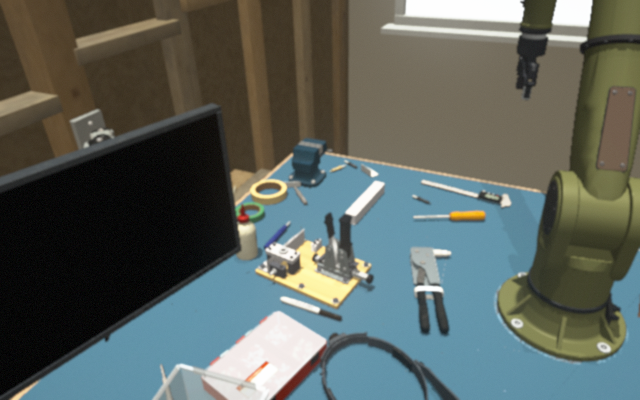

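View pics/side0.png

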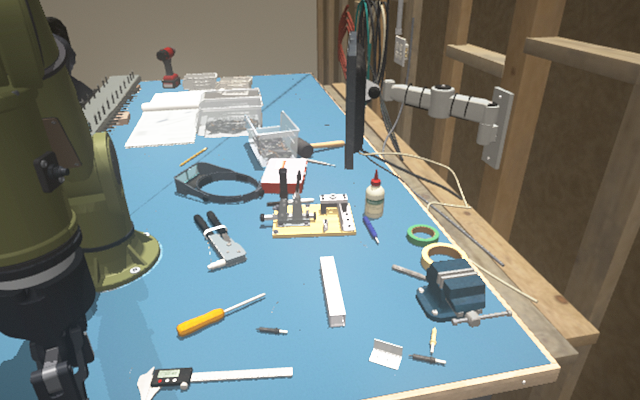

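View pics/wrist0.png

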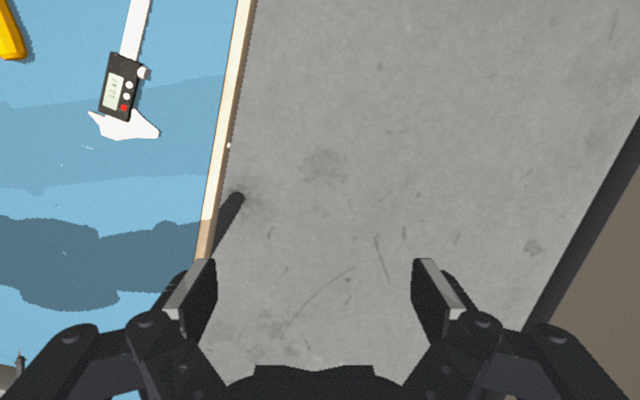

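The side view shows the tube around (333,290), the jig around (313,212), with its clamp at the left of the board, and the bottle at (374,195). Next I get rough positions from depth.

```bash
cat > h.py <<'E'
from station import ctrl, get_state, vision, ticket, models
import numpy as np, cv2
from scipy.spatial.transform import Rotation as Rot
np.set_printoptions(precision=4,suppress=True)
def R_of(q): q=np.asarray(q); return Rot.from_quat([q[1],q[2],q[3],q[0]]).as_matrix()
def quat(yaw):  # tool down, tool x at world angle yaw
    c,s=np.cos(yaw/2),np.sin(yaw/2); return [0.0,c,s,0.0]
def campose(name,st=None):
    i=vision.camera_info(name)
    if name!="wrist":
        R=np.array(i['R']);t=np.array(i['t']); return R.T,-R.T@t,np.array(i['mtx'])
    H=np.array(i['hand_eye']); Rt=R_of(st['eef_rot'])
    return Rt@H[:3,:3], Rt@H[:3,3]+np.array(st['tcp_pos']), np.array(i['mtx'])
def cloud(name,d,st=None):
    R,c,K=campose(name,st); v,u=np.indices(d.shape)
    P=np.stack([(u-K[0,2])/K[0,0]*d,(v-K[1,2])/K[1,1]*d,d],-1)
    W=P@R.T+c; W[d<=0]=np.nan; return W
def proj(name,X,st=None):
    R,c,K=campose(name,st); p=(np.atleast_2d(X)-c)@R; p=p@K.T; return p[:,:2]/p[:,2:]
def ray(name,uv,z,st=None):
    R,c,K=campose(name,st); uv=np.atleast_2d(uv)
    d=np.c_[(uv-K[:2,2])/[K[0,0],K[1,1]],np.ones(len(uv))]@R.T
    return c+d*((z-c[2])/d[:,2])[:,None]
def jig2w(J,p): # J=(x,y,yaw)
    p=np.atleast_2d(np.asarray(p,float))/1000; c,s=np.cos(J[2]),np.sin(J[2])
    return np.c_[J[0]+c*p[:,0]-s*p[:,1],J[1]+s*p[:,0]+c*p[:,1],p[:,2]]
E
python3 - <<'E'
from h import *
im,d=vision.grab_frame("side"); W=cloud("side",d)
for n in ("tube","jig","oil_bottle","deburrer","marker","trigger_grip","handle"):
    for m in models.masks_of("side",n)[:2]:
        P=W[m['mask']]; P=P[~np.isnan(P[:,0])]
        if len(P): print(n,round(m['p'],2),m['point'],len(P),np.median(P,0),np.percentile(P,2,0),np.percentile(P,98,0))
        if n in("tube","jig"):
            c=cv2.minAreaRect(P[:,:2].astype(np.float32)*1000); print(c)
print(get_state()['time'])
E
```

```text
tube 0.74 [330.3, 292.8] 1099 [ 0.4899 -0.2628  0.029 ] [ 0.4707 -0.3268  0.0007] [ 0.5103 -0.1443  0.0315]
((495.5794372558594, -232.03460693359375), (194.89276123046875, 35.635345458984375), 84.4599380493164)
jig 0.67 [304.9, 217.3] 3430 [0.4907 0.0511 0.0161] [ 0.3924 -0.0153  0.0012] [0.6046 0.1433 0.1527]
((500.1555480957031, 125.60696411132812), (271.0878601074219, 250.49049377441406), 82.97134399414062)
oil_bottle 0.81 [371.6, 200.4] 735 [0.6784 0.0582 0.0514] [ 0.6579  0.0478 -0.0022] [0.7351 0.2552 0.1177]
deburrer 0.65 [372.1, 229.0] 121 [ 0.6454 -0.0189  0.0122] [ 0.6404 -0.0548  0.004 ] [0.6527 0.0353 0.0153]
deburrer 0.34 [304.3, 216.5] 3418 [0.4906 0.0511 0.0161] [ 0.3911 -0.015   0.0012] [0.605  0.1437 0.1497]
marker 0.5 [302.0, 200.6] 68 [0.495  0.1802 0.0075] [0.4006 0.175  0.0014] [0.5215 0.186  0.0125]
marker 0.47 [367.6, 227.3] 115 [ 0.6452 -0.0039  0.0124] [ 0.6407 -0.0542  0.0048] [0.6527 0.0434 0.0153]
trigger_grip 0.63 [295.6, 180.0] 39 [0.4695 0.0513 0.1434] [0.4649 0.0482 0.1156] [0.4764 0.0639 0.1554]
handle 0.97 [307.0, 218.4] 3341 [0.4927 0.0509 0.0163] [ 0.3947 -0.0153  0.0027] [0.6044 0.136  0.1538]
handle 0.33 [273.0, 218.4] 156 [0.4087 0.0635 0.0303] [0.371  0.0459 0.0232] [0.5103 0.0777 0.0357]
0.55
```

Rough values: tube centre (0.49, -0.235), jig about (0.49, 0.05). I'll check that the working poses are reachable, then take an overhead wrist view.

Run:
```python
from h import *
for yaw in (np.pi/2,-np.pi/2,0):
  for p in ((0.49,-0.30,0.03),(0.49,-0.30,0.2),(0.52,-0.08,0.05),(0.42,0.06,0.125),(0.42,0.06,0.25),(0.5,-0.08,0.28),(0.5,-0.08,0.35)):
    q=ctrl.ik(list(p),quat(yaw)); print(round(yaw,2),p,None if q is None else np.array(q))
```

```text
1.57 (0.49, -0.3, 0.03) [ 0.8119  0.6975 -0.4874  1.8638  0.4857  0.7002  0.0424]
1.57 (0.49, -0.3, 0.2) [ 0.9182  0.5075 -0.6433  1.6811  0.3394  1.067   0.1694]
1.57 (0.52, -0.08, 0.05) [ 0.512   0.6421 -0.6263  1.9765  0.5728  0.7046 -0.4698]
1.57 (0.42, 0.06, 0.125) [ 0.5728  0.5394 -1.1385  2.1445  0.6576  0.8679 -0.9676]
1.57 (0.42, 0.06, 0.25) [ 0.7085  0.3324 -1.2026  1.9501  0.3498  1.0939 -0.6407]
1.57 (0.5, -0.08, 0.28) [ 0.7231  0.3652 -0.8689  1.718   0.2973  1.197  -0.2234]
1.57 (0.5, -0.08, 0.35) [ 0.7656  0.3273 -0.9274  1.5806  0.2657  1.3672 -0.1904]
-1.57 (0.49, -0.3, 0.03) [ 0.3963  0.6672  0.1747  1.8694 -0.186   0.6207 -2.4557]
-1.57 (0.49, -0.3, 0.2) [ 0.4282  0.4537  0.1192  1.6877 -0.0618  1.0038 -2.5729]
-1.57 (0.52, -0.08, 0.05) [-0.5295  0.8979  1.15    1.9892 -1.0187  0.9942 -1.9986]
-1.57 (0.42, 0.06, 0.125) [ 0.6112  0.5819 -1.2249  2.1442  0.7107  0.915   2.106 ]
-1.57 (0.42, 0.06, 0.25) [ 0.7187  0.3402 -1.2225  1.95    0.3599  1.0987  2.4877]
-1.57 (0.5, -0.08, 0.28) [-0.6261  0.4796  1.1534  1.7332 -0.4629  1.2365 -2.4981]
-1.57 (0.5, -0.08, 0.35) [-0.6387  0.4126  1.1534  1.5963 -0.3823  1.3838 -2.5858]
0 (0.49, -0.3, 0.03) [ 0.6306  0.6624 -0.1947  1.8662  0.2028  0.632  -1.2589]
0 (0.49, -0.3, 0.2) [ 0.6904  0.4594 -0.2788  1.6841  0.1438  1.0183 -1.2074]
0 (0.52, -0.08, 0.05) [ 0.2806  0.5858 -0.2623  1.9794  0.2539  0.6075 -1.7202]
0 (0.42, 0.06, 0.125) [ 0.2762  0.3904 -0.646   2.1474  0.3595  0.7092 -2.1814]
0 (0.42, 0.06, 0.25) [ 0.5736  0.2642 -0.9786  1.9511  0.2518  1.0545 -2.0856]
0 (0.5, -0.08, 0.28) [ 0.559   0.3181 -0.616   1.7198  0.1979  1.1664 -1.6825]
0 (0.5, -0.08, 0.35) [ 0.6285  0.2859 -0.7103  1.5821  0.1898  1.3443 -1.6753]
```

Run:
```python
from h import *
t0=get_state()['time']
ctrl.movep([0.5,-0.03,0.33],quat(np.pi/2))
s=get_state(); print(s['time']-t0,s['time'],s['tcp_pos'])
im,d=vision.grab_frame("wrist"); cv2.imwrite("pics/w1.png",im); np.savez("w1.npz",im=im,d=d,p=s['tcp_pos'],q=s['eef_rot'])
for n in ("tube","jig","trigger_grip","oil_bottle","deburrer","marker"):
    for m in models.masks_of("wrist",n)[:1]:
        ys,xs=np.nonzero(m['mask']); print(n,m['p'],m['point'],xs.min(),xs.max(),ys.min(),ys.max())
        np.save(f"m1_{n}.npy",m['mask'])
```

```text
2.4000000000000004 2.95 [ 0.5001 -0.0313  0.3297]
tube 0.97 [309.9, 271.7] 297 326 214 332
jig 0.71 [318.8, 60.3] 205 417 0 136
trigger_grip 0.61 [286.2, 66.1] 278 293 56 81
oil_bottle 0.88 [472.0, 54.0] 436 515 34 84
deburrer 0.68 [421.5, 125.6] 415 433 84 176
```

View pics/w1.png

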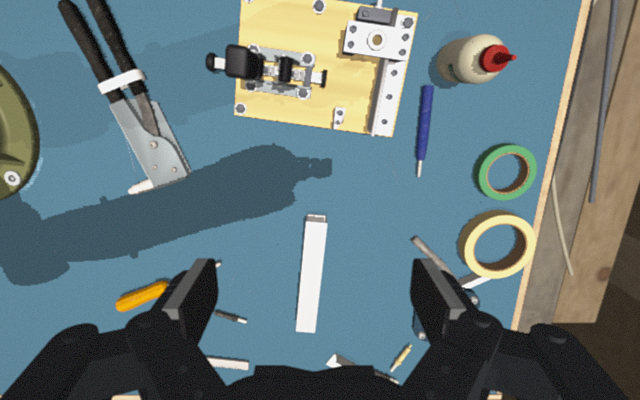

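The view shows the tube upright at (311,273), and the jig's right end at rows 0–136: board corners near (235,114) and (395,136), the fence on the right at (388,100), handle at (243,62), trigger at (285,68). I'll fit the poses from this.

```bash
cat > fit.py <<'E'
from h import *
z=np.load("w1.npz"); im,d=z['im'],z['d']; st=dict(tcp_pos=z['p'],eef_rot=z['q'])
W=cloud("wrist",d,st)
B=W[(np.abs(W[...,2])<0.02)]
sel=W[230:330,230:290].reshape(-1,3); print("bench z",np.nanmedian(sel[:,2]))
# board yellow mask
hsv=cv2.cvtColor(im,cv2.COLOR_BGR2HSV)
m=((hsv[...,0]>12)&(hsv[...,0]<35)&(hsv[...,1]>50)&(hsv[...,2]>120)).astype(np.uint8); m[:, :225]=0;m[:,425:]=0;m[145:]=0
m=cv2.morphologyEx(m,cv2.MORPH_CLOSE,np.ones((9,9)))
# bottom edge & left edge
pts=[(x,np.nonzero(m[:,x])[0].max()) for x in range(245,370) if m[:,x].any()]
e=np.array(pts,float)+[0,0.5]; bw=ray("wrist",e,0.012,st)
def lf(P):
    for _ in range(4):
        c=P.mean(0); u=np.linalg.svd(P-c)[2][0]; r=(P-c)@[-u[1],u[0]]; P=P[np.abs(r)<max(2*r.std(),1e-4)]
    return c,u,r.std()
c,u,sd=lf(bw[:,:2]); u*=np.sign(u[0]); print("right edge",c,np.arctan2(u[1],u[0]),sd)
pts=[(np.nonzero(m[y])[0].min(),y) for y in range(5,108) if m[y].any()]
lw=ray("wrist",np.array(pts,float)-[0.5,0],0.012,st)
c2,u2,sd2=lf(lw[:,:2]); u2*=np.sign(u2[1]); print("near edge",c2,np.arctan2(u2[1],u2[0])-np.pi/2,sd2)
# corner = jig(-125,-52)
A=np.c_[u,-u2]; k=np.linalg.solve(A,c2-c)[0]; C=c+k*u; yaw=np.arctan2(u[1],u[0]); print("corner",C)
for yw in (yaw,np.arctan2(u2[1],u2[0])-np.pi/2):
    R=np.array([[np.cos(yw),-np.sin(yw)],[np.sin(yw),np.cos(yw)]]); print("jig origin",C-R@[-.125,-.052],yw)
# tube
tm=np.load("m1_tube.npy"); P=W[tm]; P=P[np.isfinite(P[:,0])]; T=P[(P[:,2]>0.024)&(P[:,2]<.036)]; print(len(P),len(T),np.median(T[:,2]))
print(cv2.minAreaRect(T[:,:2].astype(np.float32)*1000))
cs=cv2.findContours(tm.astype(np.uint8),cv2.RETR_EXTERNAL,cv2.CHAIN_APPROX_NONE)[0]; 
r=cv2.minAreaRect(max(cs,key=len)); print(r, cv2.boxPoints(r)); print(ray("wrist",cv2.boxPoints(r),0.03,st))
E
python3 fit.py
```

```text
bench z 0.0006824162996739713
right edge [ 0.4911 -0.001 ] -0.14156877202029655 0.0003803498670315306
near edge [0.4244 0.0851] -1.1573024963017309 0.03492028622948675
corner [0.2927 0.0273]
jig origin [0.4238 0.0612] -0.14156877202029655
jig origin [ 0.3905 -0.0663] -1.1573024963017309
2324 2163 0.030661420847741816
((494.0302429199219, -229.55337524414062), (191.96612548828125, 29.97679901123047), 84.43306732177734)
((310.7694396972656, 272.5623474121094), (21.128623962402344, 118.19683074951172), 5.90614128112793) [[294.18   330.26  ]
 [306.3424 212.6906]
 [327.3589 214.8647]
 [315.1965 332.4341]]
[[ 0.468  -0.3218  0.03  ]
 [ 0.4895 -0.1208  0.03  ]
 [ 0.5192 -0.1242  0.03  ]
 [ 0.5016 -0.3261  0.03  ]]
```

Run:
```python
from h import *
ctrl.movep([0.5,0.05,0.30],quat(np.pi/2-0.12))
ctrl.pause(0.2)
s=get_state(); print(s['time'],s['tcp_pos'])
im,d=vision.grab_frame("wrist"); cv2.imwrite("pics/w2.png",im); np.savez("w2.npz",im=im,d=d,p=s['tcp_pos'],q=s['eef_rot'])
st=s; W=cloud("wrist",d,st)
hm=np.clip(np.nan_to_num(W[...,2])*1000,0,180); cv2.imwrite("pics/w2h.png",cv2.applyColorMap((hm*1.4).astype(np.uint8),cv2.COLORMAP_JET))
```

```text
3.9333 [0.5004 0.0488 0.3001]
```

View pics/w2.png

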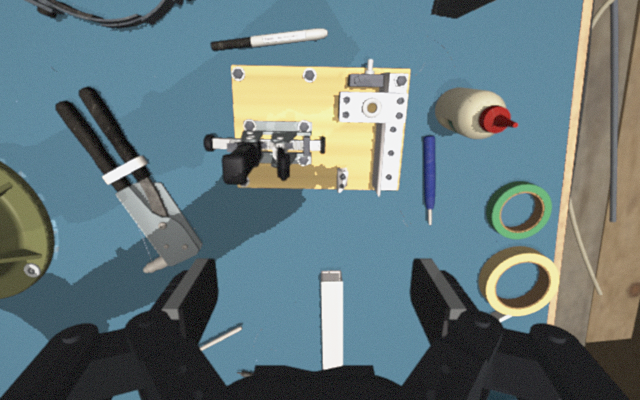

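View pics/w2h.png

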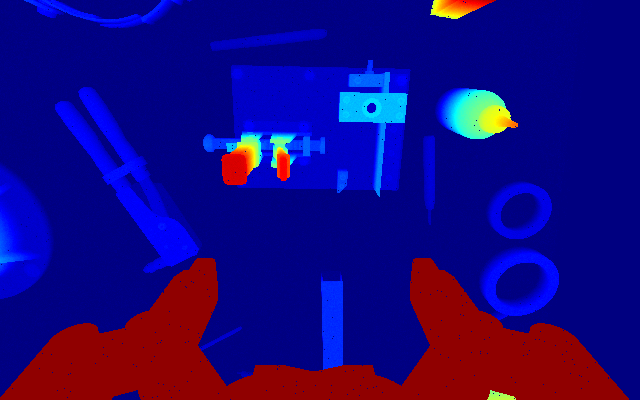

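The full jig is visible: board corners near (232,66), (410,68), (400,190), (236,188), the bush at (372,107), and the marker and bottle clear of it. I'll register a height model of the jig to the depth cloud.

```bash
cat > fit2.py <<'E'
from h import *
from scipy.optimize import minimize
boxes=[(-125,92,-52,102,12),(55,60,-50,42,46),(8,20,-49,-22,34),(5,79,42,74,56)]
def hmodel(P):
    h=np.zeros(len(P))
    for a,b,c,e,z in boxes:
        i=(P[:,0]>a)&(P[:,0]<b)&(P[:,1]>c)&(P[:,1]<e); h[i]=np.maximum(h[i],z)
    return h
def fit(fn,g):
    z=np.load(fn); st=dict(tcp_pos=z['p'],eef_rot=z['q']); W=cloud("wrist",z['d'],st)
    W=W[:230].reshape(-1,3); W=W[np.isfinite(W[:,0])]
    bz=np.median(W[np.abs(W[:,2])<0.006,2]); print("bench",bz); W[:,2]-=bz
    def cost(J):
        c,s=np.cos(J[2]),np.sin(J[2]); q=W[:,:2]-J[:2]
        P=np.c_[c*q[:,0]+s*q[:,1],-s*q[:,0]+c*q[:,1]]*1000
        # ignore the clamp region and fence body details
        use=(np.abs(P[:,0]+16)<125)&(np.abs(P[:,1]-25)<95)&~((P[:,0]<8)&(P[:,0]>-160)&(P[:,1]>-25)&(P[:,1]<45))&~((P[:,0]>59)&(P[:,0]<80))&~((P[:,0]>5)&(P[:,1]>74)&(P[:,0]<80))
        return np.minimum(np.abs(W[use,2]*1000-hmodel(P[use])),8).mean()
    J=np.array(g)
    for sc in (0.01,0.004,0.0015):
        r=minimize(cost,J,method="Nelder-Mead",options=dict(initial_simplex=[J,J+[sc,0,0],J+[0,sc,0],J+[0,0,sc*5]],xatol=1e-5,fatol=1e-5)); J=r.x
    print(fn,J,r.fun); return J
if __name__=="__main__":
    g=[0.50,0.06,-0.13]
    for f in ("w1.npz","w2.npz"):
        J=fit(f,g)
    st0=np.load("w2.npz"); st=dict(tcp_pos=st0['p'],eef_rot=st0['q']); im=st0['im'].copy()
    big=cv2.resize(im[40:220,190:450],None,fx=3,fy=3)
    for a,b,c,e,z in boxes:
        pr=proj("wrist",jig2w(J,[(a,c,z),(b,c,z),(b,e,z),(a,e,z)]),st)
        cv2.polylines(big,[np.int32((pr-[190,40])*3+1)],True,(0,0,255),1)
    for p in ((-45,10,143),(-91.7,10,166),(42,58,62),(-52,10,160)):
        pr=proj("wrist",jig2w(J,p),st)[0]; cv2.circle(big,tuple(int(v) for v in (pr-[190,40])*3+1),4,(0,255,0),1)
    cv2.imwrite("pics/fit2.png",big)
E
python3 fit2.py
```

```text
bench 0.0008820706866969896
w1.npz [ 0.5231  0.0466 -0.1407] 1.234857788038406
bench 0.0008900668058615668
w2.npz [ 0.5232  0.0466 -0.1434] 1.1313224366565813
```

View pics/fit2.png

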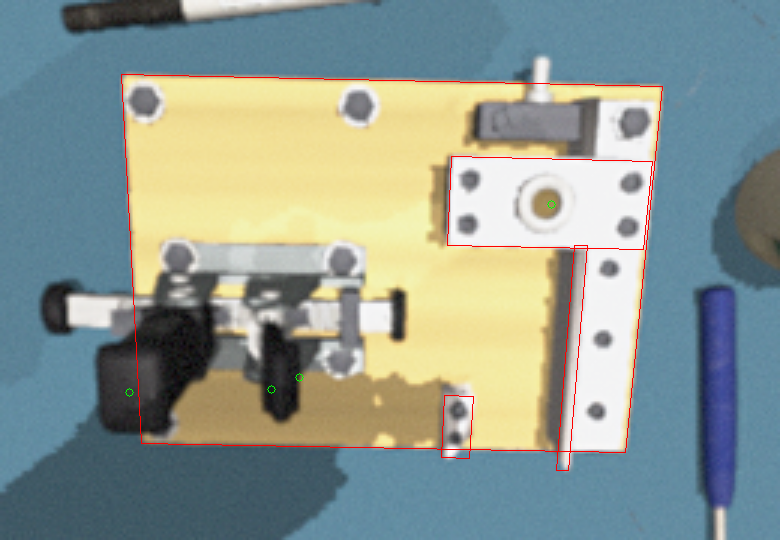

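The fits from the two views agree within 0.1 mm and 3 mrad, with overlay edges within about 1 px. I'll cross-check against the fixed side camera.

Run:
```python
from h import *
from fit2 import boxes
J=[0.5232,0.0466,-0.1425]
im,d=vision.grab_frame("side"); 
x0,y0=250,155; big=cv2.resize(im[y0:y0+180,x0:x0+130],None,fx=6,fy=6,interpolation=cv2.INTER_CUBIC)[:600]
for a,b,c,e,z in boxes:
    pr=proj("side",jig2w(J,[(a,c,z),(b,c,z),(b,e,z),(a,e,z)])); cv2.polylines(big,[np.int32((pr-[x0,y0])*6+3)],True,(0,0,255),1)
for p in ((-45,10,143),(-91.7,10,166),(42,58,62),(-13,10,27)):
    pr=proj("side",jig2w(J,p))[0]; cv2.circle(big,tuple(int(v) for v in (pr-[x0,y0])*6+3),4,(0,255,0),1)
cv2.imwrite("pics/side_fit.png",big)
# depth fit cross-check
from scipy.optimize import minimize
```

```text
(no output)
```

View pics/side_fit.png

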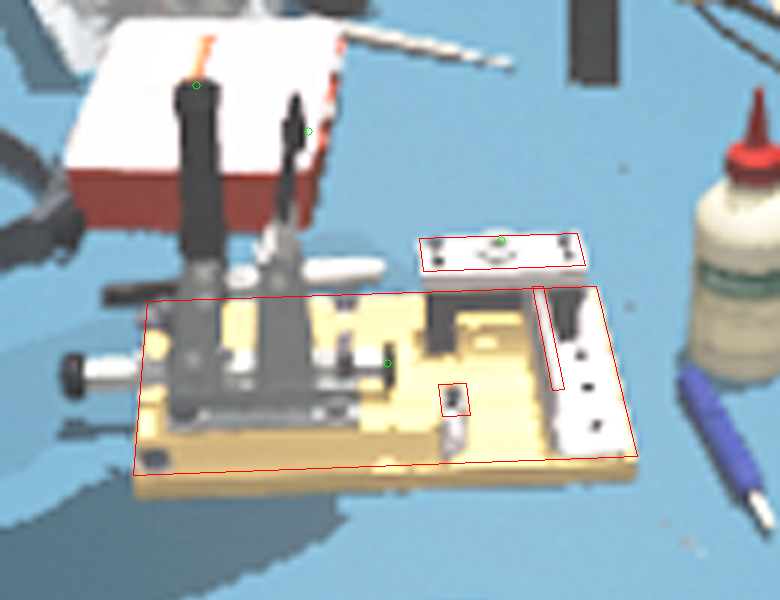

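The side view agrees to about 1–2 mm: the handle top, pad face and board outline all land on the image. Now I'll grasp the tube near its right end.

```bash
cat >> h.py <<'E'
J=np.array([0.5232,0.0466,-0.1425]); QJ=quat(np.pi/2+J[2])
def fs():
    s=get_state(); return round(s['time'],2),np.array(s['tcp_pos']),np.array(s['contact_force']).round(1),round(s['width'],4)
E
python3 - <<'E'
from h import *
a=np.deg2rad(84.43); T=np.array([0.494,-0.2296]); g=T-0.072*np.array([np.cos(a),np.sin(a)])
ctrl.movep([g[0],g[1],0.10],quat(a)); print(fs())
s=get_state(); im,d=vision.grab_frame("wrist"); cv2.imwrite("pics/w3.png",im)
ctrl.movel([g[0],g[1],0.006],max_speed=0.12); print(fs())
ctrl.close_gripper(30); print(fs())
im,d=vision.grab_frame("wrist"); cv2.imwrite("pics/w4.png",im)
E
```

```text
(5.53, array([ 0.4884, -0.2997,  0.101 ]), array([0. , 0.5, 0. ]), 0.0857)
(6.52, array([ 0.4876, -0.3013,  0.0066]), array([-0.8,  0.1,  0.3]), 0.0852)
(7.07, array([ 0.4872, -0.3014,  0.0064]), array([-1. , -0.1,  6. ]), 0.0299)
```

View pics/w3.png

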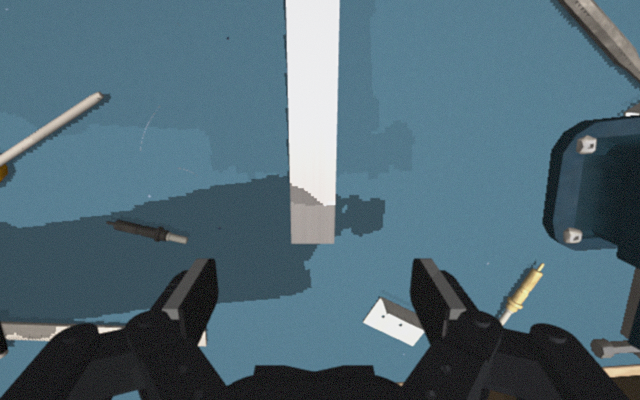

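View pics/w4.png

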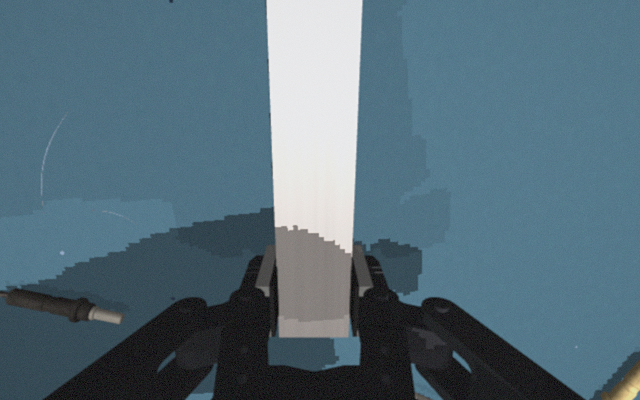

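The tube is held (width 29.9 mm) and well aligned; its right end is at row 338. I'll lift it, align it with the channel and check it before entry.

Run:
```python
from h import *
s=get_state(); e=ray("wrist",[[312,338]],0.031,s)[0]
R=R_of(s['eef_rot']); dx=(e-np.array(s['tcp_pos']))@R[:,0]; print("right end rel TCP along tool x",dx)
off=-dx   # grasp is this far from right end
np.save("off.npy",off)
p=np.array(s['tcp_pos']); ctrl.movel([p[0],p[1],0.036],max_speed=0.1); print(fs())
# tube left tip at jig y=-68 ; tcp jig y = tip-190+off
yt=-68-190+off*1000; w=jig2w(J,[38,yt,0])[0]
ctrl.movel([w[0],w[1],0.030],frame=QJ,max_speed=0.12); print(yt,w,fs())
ctrl.pause(0.2)
s=get_state(); im,d=vision.grab_frame("wrist"); cv2.imwrite("pics/w5.png",im); np.savez("w5.npz",im=im,d=d,p=s['tcp_pos'],q=s['eef_rot'])
im,d=vision.grab_frame("side"); cv2.imwrite("pics/s5.png",cv2.resize(im[155:355,250:450],None,fx=3,fy=3,interpolation=cv2.INTER_CUBIC)); np.savez("s5.npz",im=im,d=d)
```

```text
right end rel TCP along tool x -0.023127824036479776
(7.57, array([ 0.4871, -0.3017,  0.0361]), array([-0.1, -0. , -1.3]), 0.0295)
-234.87217596352022 [ 0.5275 -0.1913  0.    ] (8.69, array([ 0.527 , -0.1923,  0.0298]), array([-0.1, -0.1, -1.1]), 0.0297)
```

View pics/w5.png

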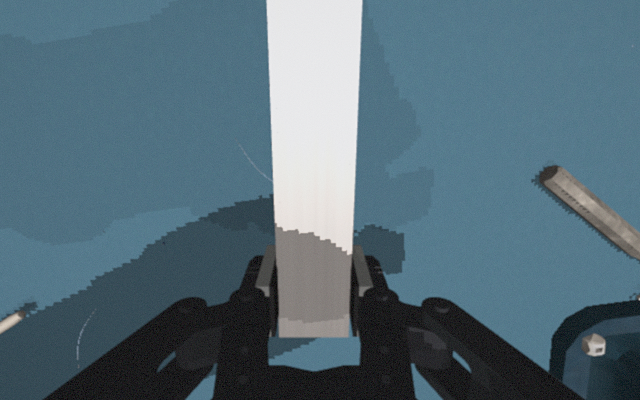

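View pics/s5.png

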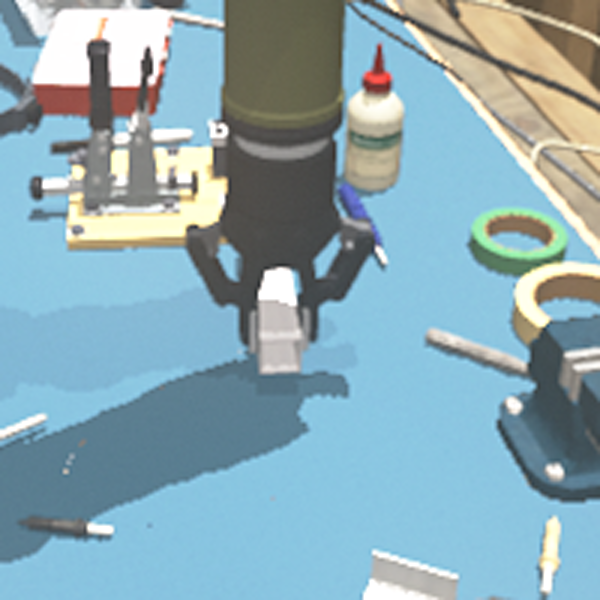

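The tube is centred and straight in the jaws. From depth I'll check its pitch and yaw, and use the scene camera to see the entry.

Run:
```python
from h import *
z=np.load("w5.npz"); st=dict(tcp_pos=z['p'],eef_rot=z['q']); W=cloud("wrist",z['d'],st)
P=W[5:225,285:345].reshape(-1,3); P=P[np.isfinite(P[:,0])]; P=P[(P[:,2]>.03)&(P[:,2]<.08)]
t=R_of(z['q'])[:,0]; a=(P-z['p'])@t; k=np.polyfit(a,P[:,2]-.0009,1); print("top z fit slope, at tcp, tip",k, np.polyval(k,.166),a.min(),a.max())
# edges in image -> axis in world at top z
im=z['im']; g=cv2.cvtColor(im,cv2.COLOR_BGR2GRAY).astype(int)
L=[];Rr=[]
for r in range(5,205,5):
    row=g[r,200:430]>190; x=np.nonzero(row)[0]+200
    L.append((x.min()-.5,r));Rr.append((x.max()+.5,r))
zt=np.polyval(k,.08)
l=ray("wrist",L,zt,st);r=ray("wrist",Rr,zt,st); m=(l+r)/2
c,s=np.cos(J[2]),np.sin(J[2]); q=m[:,:2]-J[:2]; mj=np.c_[c*q[:,0]+s*q[:,1],-s*q[:,0]+c*q[:,1]]*1000
kk=np.polyfit(mj[:,1],mj[:,0],1); print("axis jig: slope",kk[0],"x at y=-150,-68:",np.polyval(kk,[-150,-68]), "width",np.linalg.norm((r-l)[:,:2],axis=1).mean())
q=z['p'][:2]-J[:2]; print("tcp jig",(c*q[0]+s*q[1])*1000,(-s*q[0]+c*q[1])*1000)
im,d=vision.grab_frame("scene"); cv2.imwrite("pics/sc5.png",cv2.resize(im[170:310,240:420],None,fx=4,fy=4,interpolation=cv2.INTER_CUBIC))
```

```text
top z fit slope, at tcp, tip [-0.0009  0.0534] 0.05330043409042909 0.029413362253695636 0.1051807558244896
axis jig: slope 0.004224097607609859 x at y=-150,-68: [38.1581 38.5044] width 0.03021842096484493
tcp jig 37.80716712859785 -235.74366598582674
```

View pics/sc5.png

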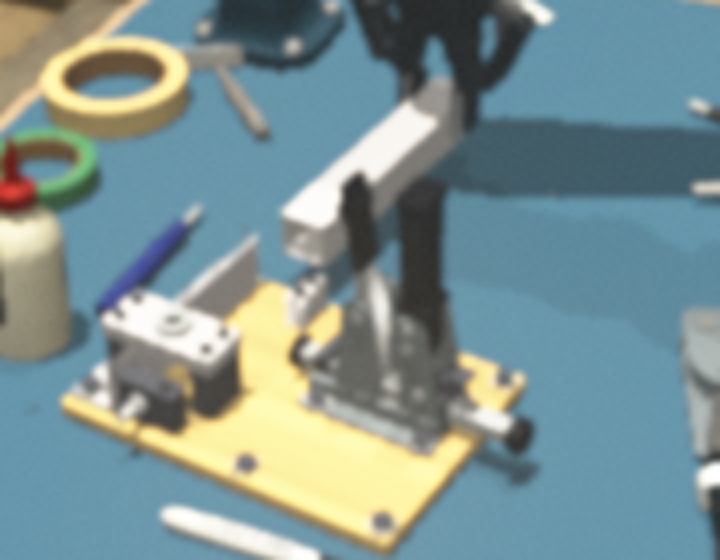

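The tube is level, its underside at about 23 mm, its axis at jig x ≈ 38.3 with about 4 mrad yaw error. I'll insert in stages, watching the force.

```bash
cat > ins.py <<'E'
from h import *
off=float(np.load("off.npy"))*1000
def tj():
    p=np.array(get_state()['tcp_pos']); q=p[:2]-J[:2]; c,s=np.cos(J[2]),np.sin(J[2])
    return np.array([c*q[0]+s*q[1],-s*q[0]+c*q[1],p[2]*1000])*[1000,1000,1]
def go(tip,x,z,v):
    w=jig2w(J,[x,tip-190+off,0])[0]; ctrl.movel([w[0],w[1],z],frame=QJ,max_speed=v)
    t=tj(); s=get_state(); f=np.array(s['contact_force']); c,sn=np.cos(J[2]),np.sin(J[2])
    fj=np.array([c*f[0]+sn*f[1],-sn*f[0]+c*f[1],f[2]]); print("tip cmd",round(tip,1),"tip act",(t[1]+190-off).round(1),"x",t[0].round(1),"z",t[2].round(1),"F jig",fj.round(1),"w",round(s['width'],4),"t",round(s['time'],2)); return fj
E
python3 - <<'E'
from ins import *
go(-68,38,0.0214,0.05)
for tip in (-50,-38,-25,0,25):
    f=go(tip,38,0.0214,0.06)
    if np.linalg.norm(f-[0,0,-1.1])>6: print("stop"); break
im,d=vision.grab_frame("scene"); cv2.imwrite("pics/sc6.png",cv2.resize(im[170:310,240:420],None,fx=4,fy=4,interpolation=cv2.INTER_CUBIC))
E
```

```text
tip cmd -68 tip act -67.9 x 37.6 z 20.9 F jig [-0.1 -0.2 -0.8] w 0.0295 t 9.37
tip cmd -50 tip act -49.3 x 38.1 z 21.6 F jig [ 0.4 -0.  -1.8] w 0.0301 t 9.82
tip cmd -38 tip act -37.4 x 38.1 z 21.5 F jig [-0.1 -0.4 -0.8] w 0.0296 t 10.17
tip cmd -25 tip act -24.4 x 38.0 z 21.5 F jig [-0.5  0.4 -1.1] w 0.0295 t 10.53
tip cmd 0 tip act 0.2 x 38.0 z 21.4 F jig [ 0.5 -0.4 -1. ] w 0.0297 t 11.1
tip cmd 25 tip act 25.2 x 38.0 z 21.4 F jig [-0.5  0.4 -0.6] w 0.03 t 11.67
```

View pics/sc6.png

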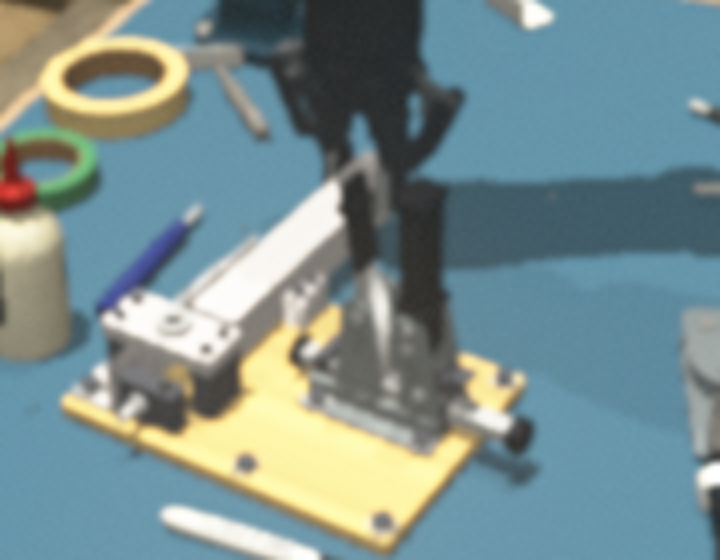

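The tube has entered cleanly between fence and guide, just short of the bridge. I'll lower it slightly and slide it to the stop.

Run:
```python
from ins import *
go(25,38,0.0195,0.03)
go(45,38.3,0.0195,0.05); f0=go(74,38.3,0.0195,0.06)
for tip in np.arange(76,86,1.0):
    f=go(tip,38.3,0.0195,0.03)
    if f[1]<-9 or abs(f[0])>12 or abs(f[2])>12: print("contact"); break
im,d=vision.grab_frame("scene"); cv2.imwrite("pics/sc7.png",cv2.resize(im[170:310,240:420],None,fx=4,fy=4,interpolation=cv2.INTER_CUBIC))
s=get_state(); im,d=vision.grab_frame("wrist"); cv2.imwrite("pics/w7.png",im)
```

```text
tip cmd 25 tip act 24.6 x 37.9 z 19.3 F jig [ 0.1 -0.4 -1.2] w 0.0293 t 11.97
tip cmd 45 tip act 45.3 x 38.3 z 19.5 F jig [-0.7 -0.5 -1.5] w 0.0296 t 12.52
tip cmd 74 tip act 74.0 x 38.2 z 19.5 F jig [ 0.2 -1.1 -2. ] w 0.0291 t 13.15
tip cmd 76.0 tip act 75.8 x 38.3 z 19.5 F jig [ 0.2 -0.2 -1.8] w 0.0292 t 13.4
tip cmd 77.0 tip act 77.0 x 38.3 z 19.5 F jig [ 0.3 -1.  -1.8] w 0.0298 t 13.65
tip cmd 78.0 tip act 78.1 x 38.3 z 19.5 F jig [ 0.5 -0.8 -1.9] w 0.0291 t 13.9
tip cmd 79.0 tip act 79.1 x 38.3 z 19.5 F jig [ 0.8 -1.5 -1.1] w 0.0293 t 14.15
tip cmd 80.0 tip act 79.7 x 38.3 z 19.5 F jig [ 0.3 -1.  -1.7] w 0.0294 t 14.4
tip cmd 81.0 tip act 79.8 x 38.2 z 19.4 F jig [ 0.1 -4.8 -1. ] w 0.0296 t 14.65
tip cmd 82.0 tip act 79.8 x 38.1 z 19.4 F jig [ 0.2 -7.1  0.1] w 0.0296 t 14.9
tip cmd 83.0 tip act 79.8 x 38.1 z 19.3 F jig [-0.1 -9.7  1. ] w 0.0296 t 15.15
contact
```

View pics/sc7.png

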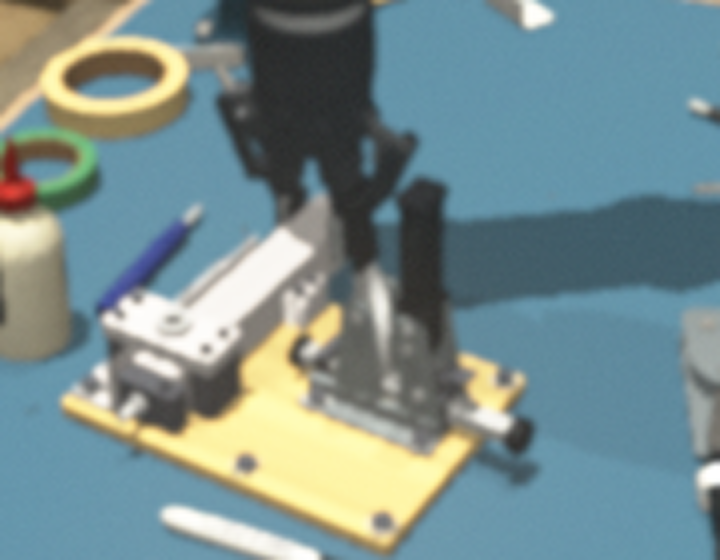

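View pics/w7.png

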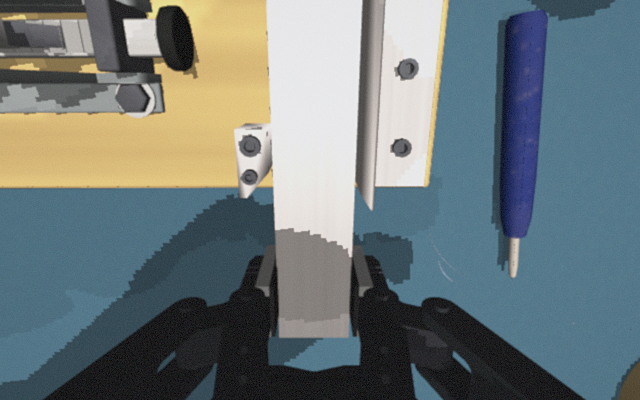

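The tube is home: it stopped at tip y = 79.8 and the contact force rose to 9.7 N, with the tube close along the fence. I'll lower it the last millimetre, release, rise and check.

Run:
```python
from ins import *
go(82,38.3,0.0184,0.03)
ctrl.ungrasp(); print(fs())
ctrl.pause(0.1)
w=jig2w(J,[38,-85,0])[0]
p=np.array(get_state()['tcp_pos']); ctrl.movel([p[0],p[1],0.10],max_speed=0.15); print(fs())
s=get_state(); im,d=vision.grab_frame("wrist"); cv2.imwrite("pics/w8.png",im)
w=jig2w(J,[-82.7,10,0])[0]
ctrl.movep([w[0],w[1],0.235],QJ); print(fs())
ctrl.pause(0.15)
s=get_state(); im,d=vision.grab_frame("wrist"); cv2.imwrite("pics/w9.png",im); np.savez("w9.npz",im=im,d=d,p=s['tcp_pos'],q=s['eef_rot'])
im,d=vision.grab_frame("scene"); cv2.imwrite("pics/sc9.png",cv2.resize(im[140:310,240:420],None,fx=3.5,fy=3.5,interpolation=cv2.INTER_CUBIC))
```

```text
tip cmd 82 tip act 79.7 x 38.2 z 18.4 F jig [-0.5 -8.4  1.3] w 0.0295 t 15.5
(16.08, array([ 0.5491, -0.0426,  0.0184]), array([ 0.4, -0.1, -0.6]), 0.0849)
(16.88, array([ 0.5486, -0.0431,  0.0995]), array([-0. , -0.8, -0.8]), 0.0853)
(17.76, array([0.4432, 0.0669, 0.2341]), array([-0.1,  0.6, -0.6]), 0.0855)
```

View pics/w8.png

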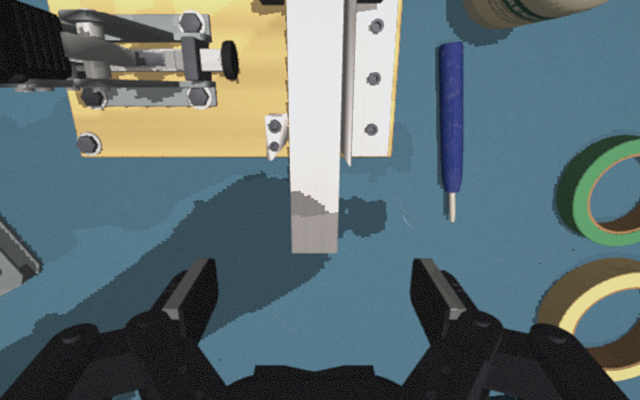

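View pics/w9.png

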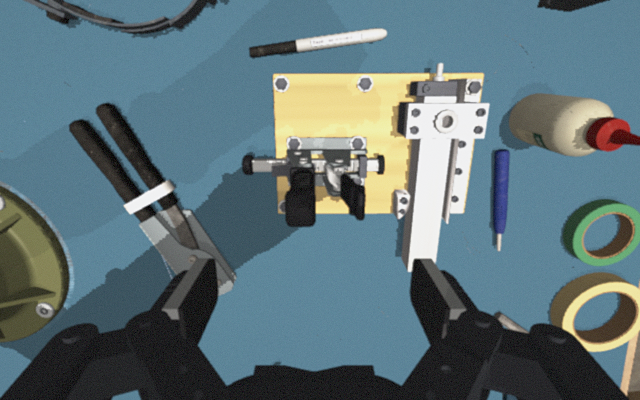

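View pics/sc9.png

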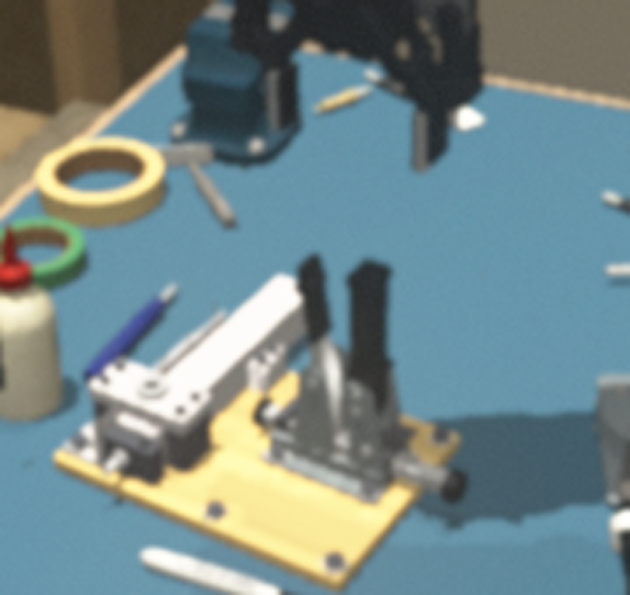

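The tube is released and lying home in the channel; the handle top is near (300,195) and the trigger near (352,195). I'll check their positions in jig coordinates before descending.

Run:
```python
from ins import *
from fit2 import fit
z=np.load("w9.npz"); st=dict(tcp_pos=z['p'],eef_rot=z['q']); W=cloud("wrist",z['d'],st).reshape(-1,3); W=W[np.isfinite(W[:,0])]
q=W[:,:2]-J[:2]; c,s=np.cos(J[2]),np.sin(J[2]); P=np.c_[c*q[:,0]+s*q[:,1],-s*q[:,0]+c*q[:,1],W[:,2]]*1000
print("tcp",tj())
for lo,hi in ((160,172),(135,172),(150,160)):
    for a,b in ((-115,-75),(-72,-30)):
        i=(P[:,2]>lo)&(P[:,2]<hi)&(P[:,0]>a)&(P[:,0]<b)&(abs(P[:,1]-10)<30)
        if i.sum()>5: print(lo,hi,i.sum(),np.percentile(P[i],[3,50,97],axis=0).round(1).tolist())
i=(abs(P[:,2]-42)<5)&(P[:,1]<30)&(P[:,1]>-105)&(P[:,0]>15)&(P[:,0]<53); print("tube x",np.percentile(P[i,0],[1,99]), P[i,1].min())
i=(abs(P[:,2]-27)<12)&(abs(P[:,1]-10)<9)&(P[:,0]>-30)&(P[:,0]<15); print("pad x",np.percentile(P[i,0],[50,90,97]))
```

```text
tcp [-82.3302   9.2757 234.0179]
160 172 1103 [[-101.0, -0.7, 162.5], [-91.3, 11.8, 166.3], [-82.0, 22.9, 167.8]]
160 172 72 [[-52.1, 1.7, 160.0], [-50.0, 9.5, 160.4], [-48.2, 19.0, 161.5]]
135 172 1297 [[-100.9, -0.5, 139.7], [-91.3, 14.0, 166.1], [-82.0, 22.9, 167.7]]
135 172 573 [[-56.6, 1.0, 136.7], [-52.4, 12.9, 154.6], [-47.1, 21.0, 160.8]]
150 160 72 [[-97.4, 20.5, 150.5], [-91.1, 21.9, 152.2], [-84.9, 22.9, 156.6]]
150 160 279 [[-54.1, 1.1, 150.6], [-51.7, 12.2, 158.3], [-47.2, 20.8, 159.9]]
tube x [22.7948 52.6156] -104.48632311774246
pad x [-16.2998 -10.9058  -9.8632]
```

Handle measured at jig (-91.5, 11, top 166), trigger as expected, pad near x = -10. I'll descend and do the first strokes.

Run:
```python
from ins import *
w=jig2w(J,[-82.7,10.5,0])[0]
ctrl.movel([w[0],w[1],0.122],frame=QJ,max_speed=0.15); print(tj(),fs())
for k in range(2):
    ctrl.close_gripper(25); print("closed",tj(),fs())
    ctrl.ungrasp(); print("open",fs()); ctrl.pause(0.3)
im,d=vision.grab_frame("side"); cv2.imwrite("pics/s10.png",cv2.resize(im[155:285,250:400],None,fx=5,fy=5,interpolation=cv2.INTER_CUBIC)[:600])
```

```text
[-82.3061  10.8291 122.5177] (18.91, array([0.4433, 0.069 , 0.1225]), array([-0.2,  0.7,  0.5]), 0.0855)
closed [-83.7147  11.4548 123.826 ] (19.45, array([0.442 , 0.0698, 0.1238]), array([-10.1,   2.4,  22.3]), 0.036)
open (19.99, array([0.4428, 0.0687, 0.1219]), array([-0.8, -0.5, -0.2]), 0.0858)
closed [-83.7484  11.4257 123.2746] (20.82, array([0.4419, 0.0698, 0.1233]), array([-9.3,  1.1, 21.8]), 0.0365)
open (21.37, array([0.4428, 0.0687, 0.1218]), array([-0.1, -0.7,  0.3]), 0.0853)
```

View pics/s10.png

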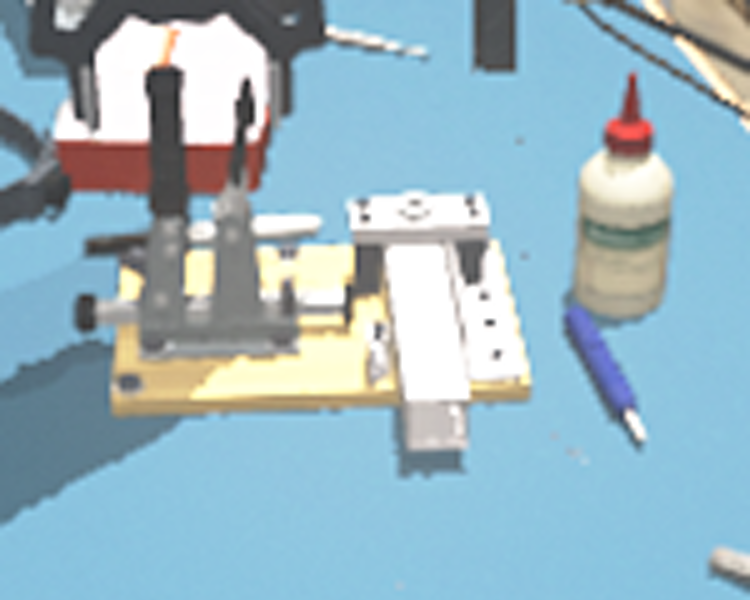

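Strokes are full (width 36 mm) and the rod advances. I'll shift the centre 1 mm to balance the fingers and keep pumping until the trigger stops short.

Run:
```python
from ins import *
w=jig2w(J,[-83.7,10.5,0])[0]
ctrl.movel([w[0],w[1],0.122],frame=QJ,max_speed=0.1)
for k in range(6):
    ctrl.close_gripper(25); ctrl.pause(0.15); t=tj(); f=fs(); print("closed",t.round(1),f[0],f[2],f[3])
    if f[3]>0.0372: print("short"); break
    if k==5: break
    ctrl.ungrasp(); ctrl.pause(0.35)
im,d=vision.grab_frame("side"); cv2.imwrite("pics/s11.png",cv2.resize(im[155:285,250:400],None,fx=5,fy=5,interpolation=cv2.INTER_CUBIC)[:600])
s=get_state(); im,d=vision.grab_frame("wrist"); cv2.imwrite("pics/w11.png",im); np.savez("w11.npz",im=im,d=d,p=s['tcp_pos'],q=s['eef_rot'])
```

```text
closed [-83.7  11.6 123.4] 22.64 [-6.1  1.1 20.4] 0.0362
closed [-83.8  11.6 123.4] 24.21 [-6.5  1.6 20.9] 0.0361
closed [-83.7  11.5 123.4] 25.77 [-5.8  1.3 19.8] 0.0362
closed [-80.9  11.8 124.1] 27.39 [ 0.9 -1.7 19.2] 0.0417
short
```

View pics/s11.png

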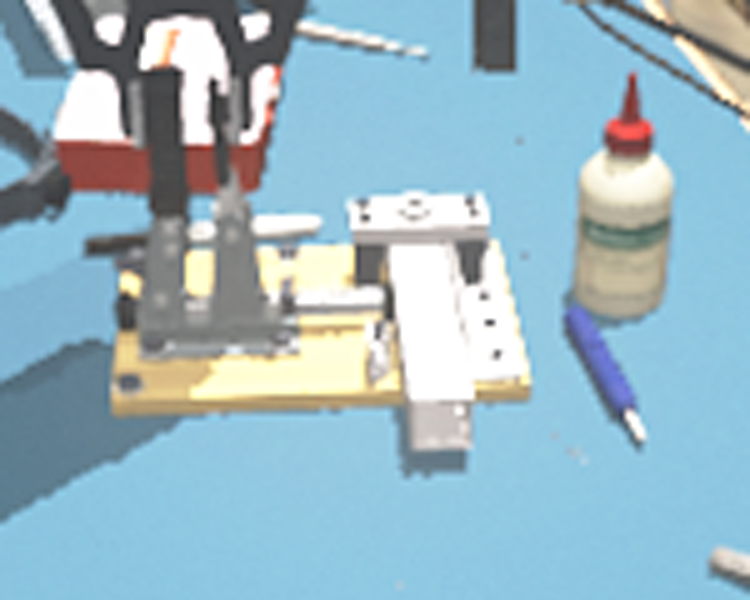

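View pics/w11.png

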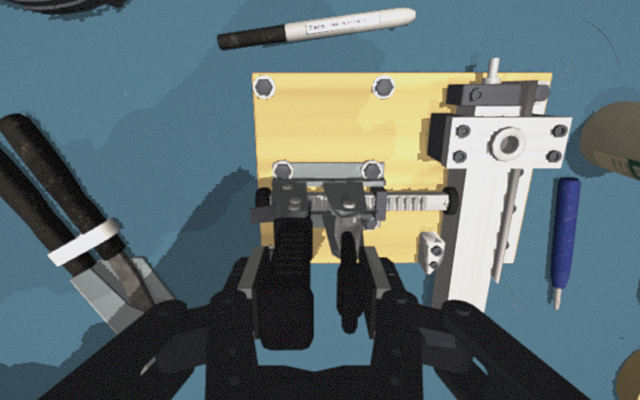

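The trigger stopped short at 41.7 mm (about 0.22 rad): the pad is on the tube with balanced fingers. I'll measure whether the tube is flat on the fence and still home.

Run:
```python
from ins import *
from fit2 import fit
z=np.load("w11.npz"); st=dict(tcp_pos=z['p'],eef_rot=z['q']); W=cloud("wrist",z['d'],st).reshape(-1,3); W=W[np.isfinite(W[:,0])]
q=W[:,:2]-J[:2]; c,s=np.cos(J[2]),np.sin(J[2]); P=np.c_[c*q[:,0]+s*q[:,1],-s*q[:,0]+c*q[:,1],W[:,2]]*1000
for y in range(-60,45,12):
    i=(abs(P[:,1]-y)<5)&(abs(P[:,2]-42.5)<2.5)&(P[:,0]>10)&(P[:,0]<70)
    j=(abs(P[:,1]-y)<5)&(P[:,2]>45.5)&(P[:,2]<50)&(P[:,0]>45)&(P[:,0]<70)
    if i.sum()>5: print(y,i.sum(),np.percentile(P[i,0],[2,98]).round(1),"z",np.median(P[i,2]).round(1),"fence",j.sum(),np.percentile(P[j,0],[2,98]).round(1) if j.sum()>3 else "")
# side cam: tube right end
im,d=vision.grab_frame("side"); W=cloud("side",d).reshape(-1,3); W=W[np.isfinite(W[:,0])]
q=W[:,:2]-J[:2]; P=np.c_[c*q[:,0]+s*q[:,1],-s*q[:,0]+c*q[:,1],W[:,2]]*1000
i=(P[:,0]>22)&(P[:,0]<58)&(P[:,1]<-60)&(P[:,1]>-125)&(P[:,2]>37)&(P[:,2]<46); print("side: tube top y min",np.percentile(P[i,1],[0,3]),"x",np.percentile(P[i,0],[2,98]),"z",np.median(P[i,2]))
i=(P[:,0]>22)&(P[:,0]<58)&(P[:,1]<-95)&(P[:,1]>-125)&(P[:,2]>18)&(P[:,2]<38); print("end face y",np.median(P[i,1]),i.sum())
f=fs(); print(f,tj())
x0,y0=300,195; big=cv2.resize(im[y0:y0+75,x0:x0+60],None,fx=8,fy=8,interpolation=cv2.INTER_CUBIC); 
B=[(25,-110,42),(55,-110,42),(55,80,42),(25,80,42)]; pr=proj("side",jig2w(J,B)); cv2.polylines(big,[np.int32((pr-[x0,y0])*8+4)],True,(0,0,255),1); cv2.imwrite("pics/s12.png",big)
```

```text
-60 434 [25.  54.6] z 42.7 fence 0 
-48 482 [25.  55.4] z 42.7 fence 35 [55.5 60. ]
-36 499 [25.1 55.2] z 42.7 fence 96 [54.3 59.9]
-24 531 [25.  55.1] z 42.8 fence 94 [54.7 59.9]
-12 551 [24.9 55.1] z 42.8 fence 95 [54.6 60.2]
0 572 [25.  55.2] z 42.8 fence 103 [54.4 59.8]
12 604 [24.9 55.4] z 42.8 fence 106 [54.7 60.1]
24 633 [24.9 55.2] z 42.9 fence 117 [54.4 60.1]
36 502 [25.1 55.2] z 42.9 fence 106 [54.7 60.2]
side: tube top y min [-114.6717 -112.5627] x [23.9763 53.2336] z 41.254656681313065
end face y -110.26295705177047 22
(27.54, array([0.4448, 0.0697, 0.1241]), array([ 0.4, -1.7, 18.5]), 0.0415) [-80.8925  11.6985 124.1275]
```

View pics/s12.png

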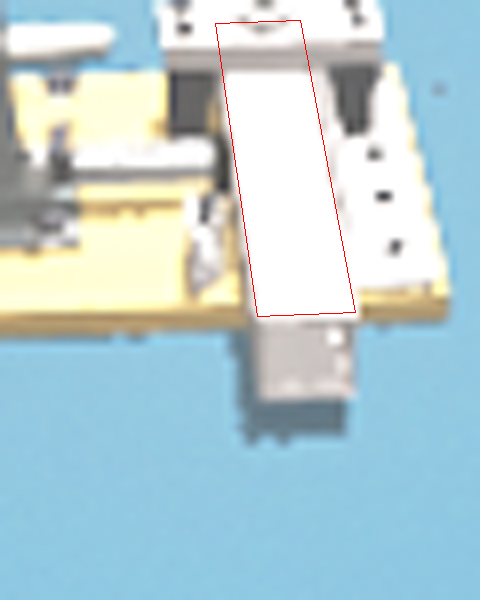

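Tube spans jig x 25.0–55.2 at every y measured (flat on the fence), with its right end at y ≈ -110.3 (home is -110). I'll make a last steadiness check while holding, then hand in.

Run:
```python
from ins import *
ctrl.pause(0.5); print(fs()); ctrl.pause(0.5); print(fs(),tj())
im,_=vision.grab_frame("scene"); cv2.imwrite("pics/sc12.png",cv2.resize(im[150:330,220:420],None,fx=3.3,fy=3.3))
ticket.close_job()
```

```text
(28.04, array([0.4448, 0.0697, 0.1241]), array([ 0.8, -2. , 18. ]), 0.0416)
(28.54, array([0.4448, 0.0697, 0.1241]), array([ 1.5, -1.2, 19.4]), 0.0415) [-80.9253  11.6913 124.1003]
the job is handed in; nothing more can be done
```

View pics/sc12.png

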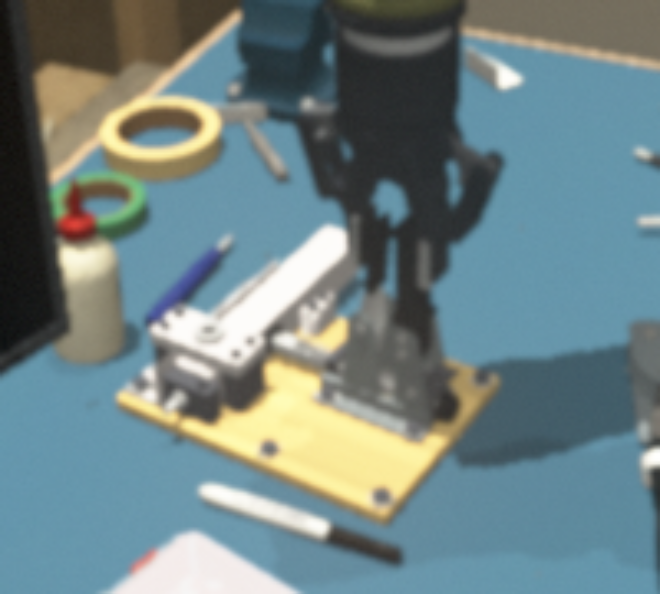

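I slid the tube into the channel and under the bridge until it met the stop: the advance stopped at jig y 79.8 mm with about 10 N. I let go of it there. I then gave the trigger five full strokes. On the sixth it stopped short at 41.5 mm (about 0.22 rad), and I handed in at 28.5 s, still holding it with a 25 N grip.

- **Tube position:** after clamping it lay at jig x 25.0–55.2 mm along the visible fence, so flat against it. Its right end was at y ≈ -110.3 mm, where home is -110. The less precise side camera read x about 1–2 mm lower, within its calibration error.
- **Hold:** the grip stayed steady for the last second. The sideways force stayed near zero. A vertical force of about 19 N stayed on the tool, probably because the pads swing down as they close. It is well under the 120 N limit.
- **Pad force:** I did not measure it. By the given ratio, 25 N on the trigger is at most about 34–37 N at the pad, below the 75 N dent limit.
- **Other objects:** the last picture shows the bottle, marker and deburring tool apparently where they were. I judged this by eye only.

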